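Hold open the lever-lid glass bin

ROBOT

A 6-joint arm with a two-finger parallel gripper is mounted at the origin on the work surface. World frame = base frame: x ahead of the robot, y to its left, z up, the work surface at z = 0. Lengths are in m, angles in rad, forces in N, time in s.
With the tool pointing down it reaches from about 0.225 to 0.725 m from the base axis. Payload 3.1 kg.
Tool frame: the origin (TCP) lies on the centre line of the jaws, within the pads' length; the fingertips stand 17 mm ahead of it and the grasp point (between the pads) lies 2 mm behind it; z points along the fingers, y is the direction in which the jaws open and shut (so a half turn about z gives the same grasp; the last joint's range is limited). The gripper opens to 85 mm and grips with 20 to 120 N. Pads are 22 mm wide; open, the fingers measure 114 mm over their backs; the gripper's body (76 mm by 85 mm) begins 54 mm behind the grasp point. The pads swing forward as they close: fully open they stand 13 mm farther back than shut.
Start: joints at [0.996, 0.048, 0.099, 1.622, 0, 1.443], TCP at [0.227, 0.473, 0.248] pointing down, gripper open.
Joint ranges: [-2.91, 2.91], [-0.99, 1.94], [-1.21, 1.42], [-2.12, 2.29], [-1.49, 1.47], [-3.14, 3.14]. Speed limits (rad/s): [2.79, 2.79, 3.14, 3.14, 3.14, 3.14].

INTERFACE

Orientations are given as a rotation vector (axis times angle).
In Python, from plant import readout, imaging, r, nets gives the robot as it stands.
- The arm moves only by the tool arm_command, never from a script. Its argument "rows" is a list of rows, each an object with "xyz": the shift along the tool's x, y, z in mm, a list of three; "angular": the turn, a rotation vector about the tool's x, y, z in degrees, a list of three. A call has 1 to 20 rows; each row is the pose to reach, as a shift and turn from the pose measured when the call began, along the tool's axes at that moment; what a row does not reach only later rows make up. A row lasts 1/10 s, in which the tool goes at most 50 mm and 8.59 degrees, less where a joint would pass 70% of its speed; a pose out of reach is approached as far as the arm can. A call with a gripper value outside its range is refused whole. "gripper" is the opening in per cent of the stroke, from 0 (shut) to 100 (fully open), set as the call begins (left out, the last holds). The fingers move at their own pace and stop on an object; "squeeze" is the grip in N (left out, the last holds). Time passes only in rows, so rows that repeat a pose let the fingers close. It gives the time, the measured TCP pose, the force and the opening at its end, in the units of the state.
- readout.sense(): the state, without advancing time (a new reading comes with each control period).
- imaging.snapshot(name): name is "side" or "top" or "wrist"; returns a dict with "frame" (480x640x3 uint8, blue, green, red), "range_z" (480x640 float32, m along the optical axis (not along the pixel's ray), 0 where there is no reading), "mtx" (3x3 intrinsics, pixels), "view" (4x4, takes a point from world to camera coordinates); the wrist camera has in their place "T_tool_cam" (4x4, takes a point from camera to tool coordinates, whose origin is the TCP and whose axes are the flange's). Camera axes: x right, y down, z forward; pixel columns grow to the right and rows downward; lengths in m; the calibration is good to about 2 mm. A picture is of the moment at which its call begins: read the wrist's pose just before it.
- r.sign_off(): hands the job in, once; it reports no verdict.
Trained networks look in the newest picture that a camera, given by its name, has taken for a name from the list of things; names that differ only in an ending like _2 or _b are one class to them, and where a whole thing is asked for, a point or a joint stands for the part that bears it (a point fixed in the world has none). Each returns a list of dicts, best first, with "score" (0 to 1); they miss things now and then, are a little off and sometimes report something else, mostly with a low value. They report only what shows in the picture. A call takes as long as a camera call.
- nets.masks_of(name, camera): "region" (480x640 bool, what is visible of it) and "position" ([column, row] in pixels, amid what is visible of it).
The state is a dict: "clock": time; "qpos": joint angles; "qvel": joint speeds; "effort": joint torques, N m; "tool_pos": TCP position; "tcp_rot": TCP orientation; "ft_force": force on the tool from outside, world axes, zero at the start; "moment": the same for the moment, N m; "grip_width": finger opening in m.
Only numpy, scipy, OpenCV 4.12 (cv2) and the standard library are available. Lean on these libraries where they do the work, as an engineer would, in place of code of your own. Each camera call takes 0.05 s, during which the arm holds its last target.

TASK

Open the yellow broken-glass bin with the fingertips: push the red slide lock on its front fully over to its unlocked end, then press the blue plate on the lever's long end smoothly down as far as it goes, so that the heavy steel lid stands wide open. Never lift the lid by hand or let it drop, and leave the glassware and other things around the bin where they stand. Finish while still holding the plate down and the lid open, ready for the broken glass to be tipped in.

Things in the scene. Friction and masses are not known exactly. Their poses are not given: they have to be found in the camera images.
- bin: Yellow steel bin, fixed on the bench, 220 mm deep and wide, lid top 178 mm high. Origin on the bench in front of it; x from its front to its back, y to its left seen from in front, z up. Here the front wall is the plane x = 65 mm, the bin reaches to x = 285 and from y = -150 to 70 mm. The lever runs along its +y side, out beyond the front; the lid's hinge is along the back top edge.
- lock (a joint): How far the red slide lock is pushed over, m: 0 locked, 0.045 fully unlocked (end stop). It slides along the bin's +y, towards the lever's side, against about 3 N of friction, and stays where left. Its steel tongue bars the lid until about 28 mm over. The red grip is a block 92 mm long (bin y), 114 to 149 mm above the bench, standing 48 mm out from the front wall; nothing can go behind it.
- lock_end (a point): Middle of the -y end face of the red grip (46 by 35 mm), where it is pushed towards +y; 34 mm out from the front wall, 131 mm above the bench; moves with the lock, axes as the bin's. The bench space beside it is free but for the steel tongue and striker, which stand out 16 mm from the wall, more than 145 mm above the bench.
- lever (a joint): Angle of the lever, rad: 0 at rest, plate up; 0.65 pressed down to its stop. It turns about a level pin along the bin's y; a roller 80 mm behind the pin raises the lid by a lug. No catch: the lid's weight and a return spring push the plate back up when let go. About 8 to 13 N on the plate starts the lid, falling to about 4 N near the stop. It does not move while the lid is locked.
- plate_top (a point): Centre of the top of the blue ribbed plastic plate on the lever's long end, 90 mm (bin x) by 96 mm (bin y), 10 mm thick, too broad to grip. At rest it is level, 251 mm above the bench; it goes down about 137 mm in an arc about the pivot and tilts by 0.65 rad, front edge down. Axes fixed to the lever, as the bin's at rest. Free from above.
- pivot (a point): The lever's pin, fixed to the bin, at the y of the plate's middle, 184 mm above the bench; the plate's centre turns about it at a radius of about 216 mm. At rest the plate is about 205 mm in front of it and 67 mm higher.
- lid: The steel lid, 229 by 226 mm, 0.7 to 1.0 kg. Origin at the middle of its front edge, 174 mm above the bench when shut; x towards its hinge along the bin's back top edge (225 mm behind the front edge), y as the bin's, z square to the lid, so the angle of its z axis from vertical is how far it is open: 0 shut, about 0.98 rad with the lever at its stop. It falls shut by its weight.
- beaker: Loose glass beaker, 70 mm across, 90 mm high; origin at the centre of its underside. Leave alone.
- flask: Loose conical flask, 82 mm across the foot, 132 mm high; origin at the centre of its underside. Leave alone.
- wash_bottle: Loose white wash bottle with bent spout, 68 mm across, 200 mm high; origin at the centre of its underside. Leave alone.
- pen: Loose black marker pen lying on the bench, 135 mm long, 16 mm high; origin under its middle. Leave alone.
- shard_tray: Loose white tray with broken test tubes, 150 by 110 by 24 mm; origin at the centre of its underside. Leave alone.
- carton: Loose blue and white carton, 62 by 62 by 45 mm; origin at the centre of its underside. Leave alone.

How it is judged:
On the way, in this order (a step that is already met when the one before it is completed fails the run):
1. the slide lock is pushed over to its unlocked end (value of joint lock above 0.037 m), for 0.2 s.
2. the lid is raised wide open by the fingers on the lever (angle between lid's own z axis and vertical above 0.85 rad and contact force between the fingers and lever above 1 N), for 0.2 s.
At the end, for the whole second after the job is handed in: The lock is at least 37 of its 45 mm over, the fingers press on the lever with more than 1 N, and thereby hold the lid still at more than 0.85 rad open (lever beyond 0.55 rad); every loose thing is within 30 mm of where it stood (all of step 2 and value of joint lock above 0.037 m and value of joint lever above 0.55 rad and angular speed of lid below 0.2 rad/s and distance of each of beaker, flask, wash_bottle, pen, shard_tray, carton from where it was at the start of the episode below 0.03 m); the arm keeps its last pose, push and grip.
It fails at once if the lid is lifted by hand instead of by its lever (angle between lid's own z axis and vertical above 0.05 rad and contact force between any of the fingers, the arm and lid above 2 N).
It fails at once if the lock or the lever is worked with the arm or the gripper's body instead of the fingers (over 5 N) (contact force between the arm and lock above 5 N or contact force between the arm and lever above 5 N).
It fails at once if the lid is flung open or let fall instead of moved smoothly (faster than 4 rad/s) (angular speed of lid above 4 rad/s).
It fails at once if a thing around the bin is moved or lifted more than 30 mm or tipped over (distance of any of beaker, flask, wash_bottle, pen, shard_tray, carton from where it was at the start of the episode above 0.03 m or angle between any of beaker, flask, wash_bottle, pen, shard_tray, carton's own z axis and vertical above 0.5 rad).
It also fails if it takes over 48 s, if anything falls off the work surface, if the arm or the gripper's body presses on something with over 40 N, if the wrist force passes 120 N, or if a joint passes its speed limit or range.

## Working session

There is one attempt and no reset: what is moved stays moved. The work goes in short steps, Python scripts to look and compute and a tool call to move; the robot and the scene stay as the last step left them, time stands still between calls to the robot, and variables do not carry over. Pictures are saved under pics/ and viewed, and the job is handed in when it is done.

Besides the shell and the picture viewer there is one more tool, called after ">>>" as name(argument=value, ...), one argument or row to a line, values as JSON. arm_command: Moves the arm, as the interface text tells. Its arguments: {"type":"object","properties":{"rows":{"type":"array"},"gripper":{"type":"number"},"squeeze":{"type":"number"}},"required":["rows"]}

```bash
ls; mkdir -p pics; python3 - <<'E'
from plant import readout, imaging, r, nets
import cv2,numpy as np
print(readout.sense())
for c in ("side","top"):
    s=imaging.snapshot(c); cv2.imwrite(f"pics/{c}0.png",s["frame"]); np.savez(f"{c}0.npz",**s)
    print(c,s["mtx"],s["view"])
    for n in ["bin","lock","lever","lid","beaker","flask","wash_bottle","pen","shard_tray","carton"]:
        for m in nets.masks_of(n,c)[:2]:
            print(c,n,round(m["score"],2),m["position"],m["region"].sum())
E
```

```text
pics
{'clock': 0.0, 'qpos': array([9.96208895e-01, 4.87360542e-02, 9.75877669e-02, 1.62200465e+00,
       5.13376596e-06, 1.44298724e+00]), 'qvel': array([ 1.04167431e-03, -9.95725858e-04,  9.00388876e-04,  1.94656347e-03,
       -2.91892191e-03, -7.42465736e-05]), 'effort': array([-4.44967109e-04, -3.38779914e+01,  3.20017290e+01,  2.00258265e-02,
       -1.18014796e-04, -6.53445980e-06]), 'tool_pos': array([0.22653165, 0.47297404, 0.24711972]), 'tcp_rot': array([-0.6957943 , -3.06273392,  0.00347213]), 'ft_force': array([-0.29102307,  0.33434239,  1.21576442]), 'moment': array([-0.00062025, -0.04115661,  0.03831737]), 'grip_width': 0.08528133938641355}
side [[489.84451435   0.         322.4512418 ]
 [  0.         489.84451435 241.19084218]
 [  0.           0.           1.        ]] [[ 0.93572648 -0.35264517 -0.00757183 -0.46037625]
 [-0.26464635 -0.68771057 -0.67602994  0.27182959]
 [ 0.23319147  0.63458298 -0.73683525  0.99242969]
 [ 0.          0.          0.          1.        ]]
side bin 0.64 [423.4, 264.4] 19137
side lock 0.63 [321.8, 197.2] 2183
side lock 0.6 [369.2, 273.8] 1
[... 465 characters left out ...]
          0.           1.        ]] [[ 0.02134223 -0.99951471 -0.02269043  0.04289209]
 [-0.99061088 -0.01807581 -0.13551141  0.54212935]
 [ 0.1350355   0.0253695  -0.99051593  0.99027929]
 [ 0.          0.          0.          1.        ]]
top bin 0.72 [233.7, 203.4] 3919
top bin 0.57 [370.8, 161.3] 23198
top lock 0.62 [362.8, 308.8] 369
top lever 0.97 [300.4, 236.3] 3632
top lid 0.73 [387.9, 139.6] 16206
top beaker 0.94 [230.0, 278.7] 1135
top beaker 0.74 [380.8, 214.0] 1485
top flask 0.59 [467.9, 286.2] 1355
top wash_bottle 0.59 [470.7, 220.1] 1545
top pen 0.6 [363.1, 306.2] 309
top shard_tray 0.75 [233.8, 206.2] 3982
top carton 0.91 [448.6, 333.0] 1168
top carton 0.51 [473.8, 223.2] 1540
```

View pics/side0.png

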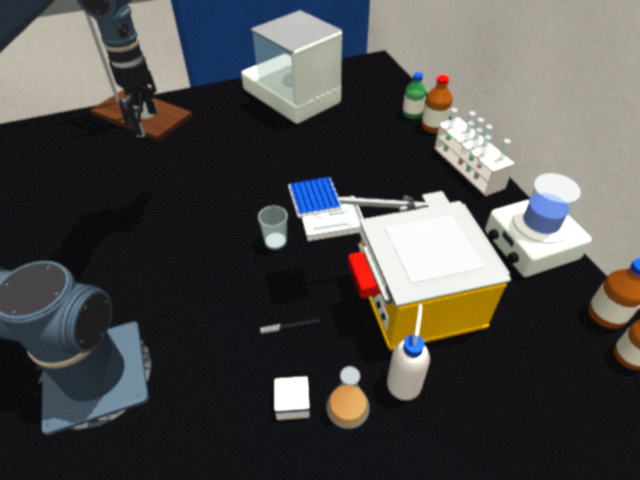

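View pics/top0.png

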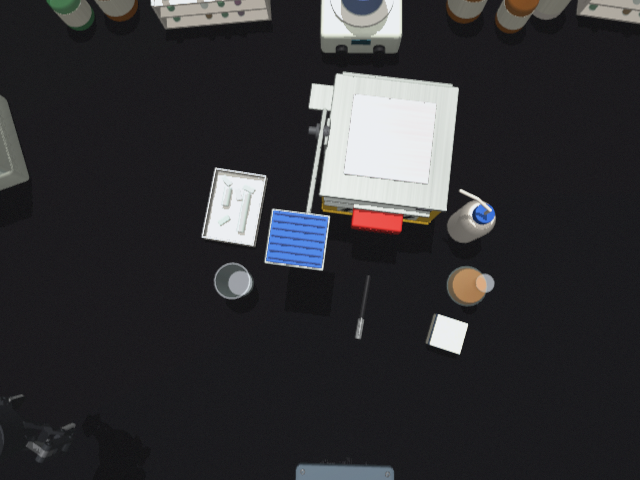

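The top view shows the blue plate at (298,240), the red lock at (377,220), the wash bottle at (472,222), the flask at (468,286) and the pen at (363,306). The side view agrees: plate at (315,196), lock at (365,273). Next I'll localise them with depth.

```bash
cat > h.py <<'E'
import numpy as np,cv2
def pts(s,mask):
    v,u=np.nonzero(mask&(s["range_z"]>0)); z=s["range_z"][v,u]; K=s["mtx"]
    P=np.c_[(u-K[0,2])/K[0,0]*z,(v-K[1,2])/K[1,1]*z,z,np.ones(len(z))]
    return (np.linalg.inv(s["view"])@P.T).T[:,:3]
def col(s,c):
    h=cv2.cvtColor(s["frame"],cv2.COLOR_BGR2HSV); H,S,V=h[...,0],h[...,1],h[...,2]
    if c=="blue": return (H>100)&(H<125)&(S>130)&(V>90)
    if c=="red": return ((H<6)|(H>174))&(S>170)&(V>80)
E
python3 - <<'E'
from h import *
for c,rb,rr in (("side",(280,170,350,225),(340,245,390,300)),("top",(255,200,340,280),(340,200,410,240))):
    s=dict(np.load(f"{c}0.npz"))
    for k,rc in (("blue",rb),("red",rr)):
        m=np.zeros((480,640),bool); m[rc[1]:rc[3],rc[0]:rc[2]]=1
        m&=col(s,k); m=cv2.erode(m.astype(np.uint8),np.ones((2,2)))>0
        P=pts(s,m); print(c,k,len(P),"med",np.median(P,0).round(4),"pct2",np.percentile(P,2,0).round(3),np.percentile(P,98,0).round(3))
        if k=="blue": P=P[abs(P[:,2]-.25)<.02]
        else:
            T=P[P[:,2]>np.percentile(P[:,2],90)-.006] if c=="top" else P; P=T; print(np.median(P,0))
        q=cv2.minAreaRect((P[:,:2]*1000).astype(np.float32)); print(q, cv2.boxPoints(q).round(1).tolist())
    # lid top
    A=pts(s,np.ones((480,640),bool)); 
    if c=="top":
        L=A[(abs(A[:,2]-.178)<.008)&(A[:,0]>.3)&(A[:,0]<.85)&(A[:,1]>-.3)&(A[:,1]<.05)]
        q=cv2.minAreaRect((L[:,:2]*1000).astype(np.float32)); print("lid",len(L),q,cv2.boxPoints(q).round(1).tolist())
    if c=="top":
        for n,rc,h in (("wash",(440,185,505,250),.02),("flask",(440,260,500,310),.01),("pen",(350,270,375,345),.003),("carton",(420,310,475,360),.01),("beaker",(205,255,260,305),.01),("tray",(195,160,270,250),.005)):
            m=np.zeros((480,640),bool); m[rc[1]:rc[3],rc[0]:rc[2]]=1
            P=pts(s,m);P=P[P[:,2]>h]; print(n,len(P),np.percentile(P,1,0).round(3),np.percentile(P,99,0).round(3))
E
```

```text
side blue 1193 med [0.5096 0.0856 0.2517] pct2 [0.471 0.044 0.249] [0.549 0.131 0.254]
((510.81585693359375, 87.11890411376953), (92.23272705078125, 80.66388702392578), 83.46287536621094) [[465.5, 45.900001525878906], [545.5999755859375, 36.70000076293945], [556.0999755859375, 128.3000030517578], [476.0, 137.5]]
side red 765 med [ 0.5568 -0.0628  0.1481] pct2 [ 0.54  -0.096  0.121] [ 0.576 -0.007  0.152]
[ 0.55679304 -0.06279931  0.14811643]
((577.2577514648438, 11.862159729003906), (222.18479919433594, 47.96546936035156), 76.95196533203125) [[528.7999877929688, -90.9000015258789], [575.5, -101.80000305175781], [625.7000122070312, 114.69999694824219], [579.0, 125.5]]
top blue 2679 med [0.509  0.085  0.2511] pct2 [0.47  0.043 0.248] [0.549 0.127 0.254]
((509.5654296875, 85.31523895263672), (87.19160461425781, 80.59088134765625), 83.877685546875) [[464.8999938964844, 46.29999923706055], [545.0, 37.70000076293945], [554.2999877929688, 124.4000015258789], [474.1000061035156, 133.0]]
top red 581 med [ 0.5551 -0.0658  0.1483] pct2 [ 0.541 -0.094  0.138] [ 0.575 -0.008  0.152]
[ 0.55586396 
[... 167 characters left out ...]
569.9000244140625, -97.69999694824219], [579.2000122070312, -8.100000381469727], [547.4000244140625, -4.800000190734863]]
lid 16160 ((699.2954711914062, -98.38648986816406), (313.21331787109375, 240.88284301757812), 84.97761535644531) [[565.5999755859375, -243.8000030517578], [805.5999755859375, -264.8999938964844], [833.0, 47.099998474121094], [593.0, 68.19999694824219]]
wash 1722 [ 0.541 -0.268  0.024] [ 0.618 -0.159  0.198]
flask 1307 [ 0.415 -0.272  0.011] [ 0.488 -0.21   0.135]
pen 440 [ 0.333 -0.058  0.003] [ 0.471 -0.015  0.017]
carton 1137 [ 0.321 -0.234  0.014] [ 0.39  -0.164  0.049]
beaker 687 [0.416 0.186 0.012] [0.481 0.253 0.092]
tray 1703 [0.501 0.132 0.005] [0.684 0.297 0.249]
```

```bash
python3 - <<'E'
from h import *
for c,rc in (("top",(440,180,505,250)),("side",(380,300,435,405))):
    s=dict(np.load(f"{c}0.npz"))
    m=np.zeros((480,640),bool); m[rc[1]:rc[3],rc[0]:rc[2]]=1
    P=pts(s,m);P=P[(P[:,1]<-.13)&(P[:,0]<.65)]
    for a in np.arange(.02,.22,.02):
        Q=P[(P[:,2]>=a)&(P[:,2]<a+.02)]
        if len(Q)>5: print(c,round(a,2),len(Q),np.percentile(Q,3,0).round(3),np.percentile(Q,97,0).round(3))
s=dict(np.load("side0.npz"));f=cv2.resize(s["frame"][220:430,260:500],None,fx=3,fy=2.8,interpolation=cv2.INTER_CUBIC);cv2.imwrite("pics/z.png",f)
s=dict(np.load("top0.npz"));m=np.zeros((480,640),bool);m[200:240,340:410]=1;m&=col(s,"red")
P=pts(s,m);y=np.array([.104,.9946]);x=np.array([.9946,-.104])
a=P[:,:2]@x;b=P[:,:2]@y
print("red bin-x",np.percentile(a,[1,3,50,97,99]).round(4),"bin-y",np.percentile(b,[1,3,97,99]).round(4))
s=dict(np.load("side0.npz"));m=np.zeros((480,640),bool);m[245:300,340:382]=1;m&=col(s,"red")
P=pts(s,m);P=P[P[:,1]<0];a=P[:,:2]@x;b=P[:,:2]@y
print("red bin-x",np.percentile(a,[1,3,50,97,99]).round(4),"bin-y",np.percentile(b,[1,3,97,99]).round(4))
E
```

```text
top 0.02 83 [ 0.541 -0.248  0.021] [ 0.592 -0.209  0.04 ]
top 0.04 95 [ 0.541 -0.248  0.041] [ 0.591 -0.209  0.059]
top 0.06 91 [ 0.541 -0.245  0.061] [ 0.591 -0.208  0.079]
top 0.08 99 [ 0.541 -0.247  0.081] [ 0.592 -0.209  0.1  ]
top 0.1 247 [ 0.542 -0.27   0.101] [ 0.604 -0.209  0.12 ]
top 0.12 434 [ 0.547 -0.266  0.121] [ 0.598 -0.214  0.138]
top 0.14 300 [ 0.558 -0.257  0.144] [ 0.588 -0.225  0.159]
top 0.16 271 [ 0.572 -0.241  0.163] [ 0.629 -0.158  0.18 ]
top 0.18 142 [ 0.573 -0.242  0.18 ] [ 0.61  -0.161  0.199]
top 0.2 9 [ 0.588 -0.221  0.2  ] [ 0.593 -0.215  0.203]
side 0.02 295 [ 0.541 -0.274  0.02 ] [ 0.644 -0.135  0.039]
side 0.04 349 [ 0.541 -0.273  0.041] [ 0.645 -0.136  0.059]
side 0.06 383 [ 0.541 -0.273  0.061] [ 0.645 -0.137  0.079]
side 0.08 407 [ 0.541 -0.274  0.081] [ 0.646 -0.136  0.099]
side 0.1 556 [ 0.542 -0.273  0.101] [ 0.644 -0.142  0.12 ]
side 0.12 687 [ 0.547 -0.267  0.121] [ 0.642 -0.148  0.139]
side 0.14 545 [ 0.557 -0.257  0.141] [ 0.642 -0.14   0.159]
side 0.16 274 [ 0.572 -0.242  0.161] [ 0.642 -0.159  0.179]
side 0.18 112 [ 0.573 -0.242  0.182] [ 0.607 -0.19   0.199]
side 0.2 6 [ 0.587 -0.219  0.2  ] [ 0.592 -0.215  0.202]
red bin-x [0.5453 0.546  0.5606 0.5774 0.5781] bin-y [-0.0369 -0.0353  0.0516  0.0529]
red bin-x [0.5437 0.5444 0.5592 0.5773 0.5802] bin-y [-0.0372 -0.0366  0.0497  0.0522]
```

View pics/z.png

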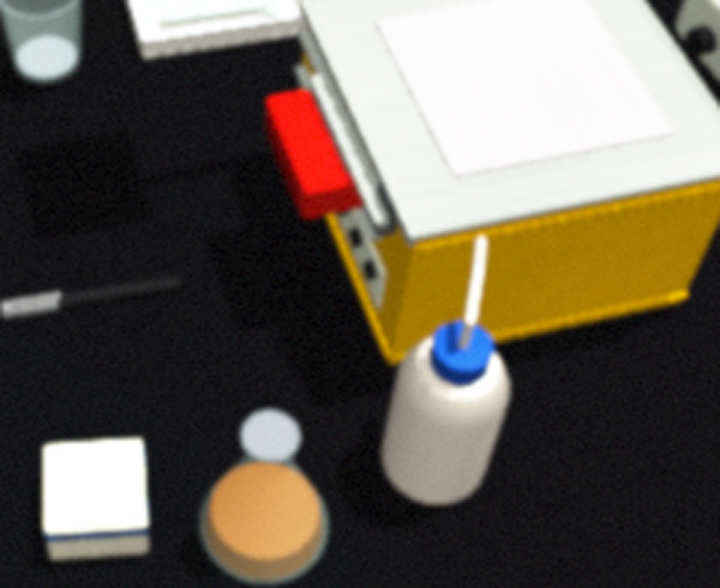

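```bash
cat >> h.py <<'E'
from scipy.spatial.transform import Rotation as R
def binw(a,b,z):  # bin-aligned coords -> world
    return np.array([.9946*a+.104*b,-.104*a+.9946*b,z])
def tooldir(tilt=0,jaw=-6.0):
    # tool: z down, tilted so body leans toward -bin x by tilt(rad); y = jaw dir (world deg)
    zt=np.array([np.sin(tilt)*.9946,-np.sin(tilt)*.104,-np.cos(tilt)])
    return zt
def rel(p,Rt,st):
    R0=R.from_rotvec(st["tcp_rot"]); 
    return (R0.inv().apply(p-st["tool_pos"])*1000).round(1),np.degrees((R0.inv()*Rt).as_rotvec()).round(1)
E
python3 - <<'E'
from h import *
from plant import readout
st=readout.sense(); R0=R.from_rotvec(st["tcp_rot"]); print(R0.as_matrix().round(3))
y=np.array([.9946,-.104,0]); z=np.array([0,0,-1.]); Rt=R.from_matrix(np.c_[np.cross(y,z),y,z])
print(rel(binw(.555,-.057,.30),Rt,st), binw(.555,-.057,.3))
E
```

```text
[[-0.902  0.432 -0.   ]
 [ 0.432  0.902  0.   ]
 [ 0.     0.    -1.   ]]
(array([-541.9, -392.2,  -51.7]), array([ 0. , -0. , 70.4])) [ 0.546075  -0.1144122  0.3      ]
```

>>> arm_command(
  rows=[
    {"xyz":[-10,-8,-30],"angular":[0,0,0]},
    {"xyz":[-30,-22,-60],"angular":[0,0,4]},
    {"xyz":[-60,-43,-80],"angular":[0,0,8]},
    {"xyz":[-92,-66,-80],"angular":[0,0,12]},
    {"xyz":[-124,-89,-80],"angular":[0,0,16]},
    {"xyz":[-156,-112,-80],"angular":[0,0,20]},
    {"xyz":[-188,-135,-80],"angular":[0,0,24]},
    {"xyz":[-220,-159,-80],"angular":[0,0,28]},
    {"xyz":[-252,-182,-80],"angular":[0,0,32]},
    {"xyz":[-284,-205,-80],"angular":[0,0,37]},
    {"xyz":[-316,-228,-80],"angular":[0,0,42]},
    {"xyz":[-348,-251,-80],"angular":[0,0,46]},
    {"xyz":[-380,-275,-80],"angular":[0,0,50]},
    {"xyz":[-412,-298,-80],"angular":[0,0,54]},
    {"xyz":[-444,-321,-80],"angular":[0,0,58]},
    {"xyz":[-476,-344,-80],"angular":[0,0,62]},
    {"xyz":[-505,-365,-80],"angular":[0,0,66]},
    {"xyz":[-530,-383,-70],"angular":[0,0,70.4]},
    {"xyz":[-541.9,-392.2,-60],"angular":[0,0,70.4]},
    {"xyz":[-541.9,-392.2,-52],"angular":[0,0,70.4]},
  ],
  gripper=0,
  squeeze=40,
)

```text
clock: 3.1
tool_pos: [0.5463, -0.1158, 0.2985]
tcp_rot: [-2.334, -2.1, 0.002]
ft_force: [-0.1, -0.3, 0.3]
grip_width: -0.0003
```

```bash
python3 - <<'E'
from h import *
from plant import readout,imaging
st=readout.sense();print(st)
for c in ("side","wrist"):
    s=imaging.snapshot(c); cv2.imwrite(f"pics/{c}1.png",s["frame"])
y=np.array([.9946,-.104,0]); z=np.array([0,0,-1.]); Rt=R.from_matrix(np.c_[np.cross(y,z),y,z])
print(rel(binw(.555,-.057,.137),Rt,st))
E
```

```text
{'clock': 3.1, 'qpos': array([-3.28897382e-01,  1.58951254e-01,  3.19684835e-01,  1.73359189e+00,
       -7.81559148e-06,  1.34757240e+00]), 'qvel': array([ 0.03859046, -0.08516675, -0.24249009, -0.13987259,  0.02071533,
        0.01478065]), 'effort': array([ -0.8875937 , -37.36081481,  32.6456809 ,  -0.05752624,
        -0.12197083,  -0.05488383]), 'tool_pos': array([ 0.54628993, -0.11575859,  0.29845994]), 'tcp_rot': array([-2.33432457e+00, -2.09982060e+00,  1.58912146e-03]), 'ft_force': array([-0.05159975, -0.33263119,  0.29099144]), 'moment': array([0.04779743, 0.05297649, 0.02458594]), 'grip_width': -0.00027236615131641503}
(array([  1.2,  -0. , 161.5]), array([-0.1, -0. , -0.1]))
```

View pics/wrist1.png

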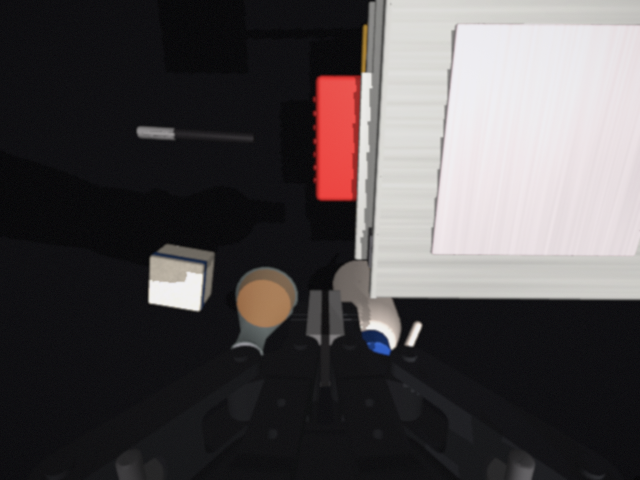

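View pics/side1.png

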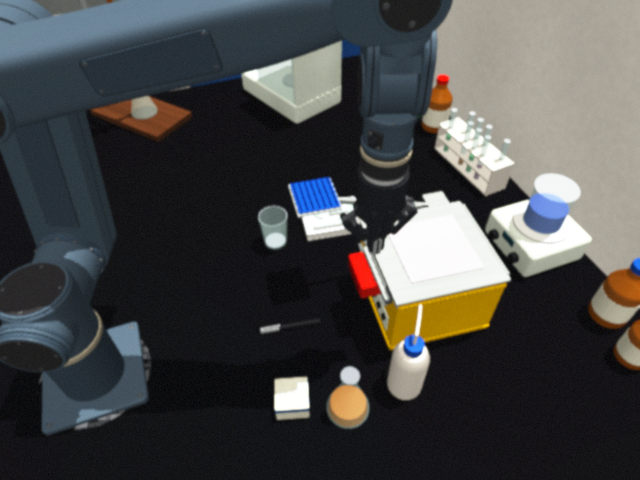

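The fingers (wrist view, about (325,320)) sit beside the red grip (cols 317-360, rows 75-200), with the wash bottle behind them. I'll tilt the body 15° away from the lid while descending.

>>> arm_command(
  rows=[
    {"xyz":[1.2,-1,15],"angular":[-5,0,0]},
    {"xyz":[1.2,-2,35],"angular":[-10,0,0]},
    {"xyz":[1.2,-3.4,60],"angular":[-15,0,0]},
    {"xyz":[1.2,-3.4,85],"angular":[-15,0,0]},
    {"xyz":[1.2,-3.4,110],"angular":[-15,0,0]},
    {"xyz":[1.2,-3.4,130],"angular":[-15,0,0]},
    {"xyz":[1.2,-3.4,145],"angular":[-15,0,0]},
    {"xyz":[1.2,-3.4,155],"angular":[-15,0,0]},
    {"xyz":[1.2,-3.4,160],"angular":[-15,0,0]},
    {"xyz":[1.2,-3.4,160],"angular":[-15,0,0]},
  ],
)

```text
clock: 4.2
tool_pos: [0.5409, -0.1108, 0.1383]
tcp_rot: [2.183, 1.97, 0.257]
ft_force: [-0.1, -0.2, 0.2]
grip_width: -0.0
```

```bash
python3 - <<'E'
from h import *
from plant import readout,imaging
st=readout.sense();print(st["tool_pos"],st["ft_force"],R.from_rotvec(st["tcp_rot"]).as_matrix().round(3))
for c in ("side","wrist"):
    s=imaging.snapshot(c); f=s["frame"]
    if c=="side": f=cv2.resize(f[180:400,280:520],None,fx=3,fy=2.7)
    cv2.imwrite(f"pics/{c}2.png",f)
p=st["tool_pos"];print("bin a,b",p[0]*.9946-p[1]*.104,p[0]*.104+p[1]*.9946)
E
```

```text
[ 0.54086732 -0.11080934  0.13832304] [-0.13179752 -0.21211774  0.24068952] [[ 0.102  0.962  0.253]
 [ 0.995 -0.099 -0.024]
 [ 0.002  0.255 -0.967]]
bin a,b 0.5494708098439937 -0.05396077074089333
```

View pics/side2.png

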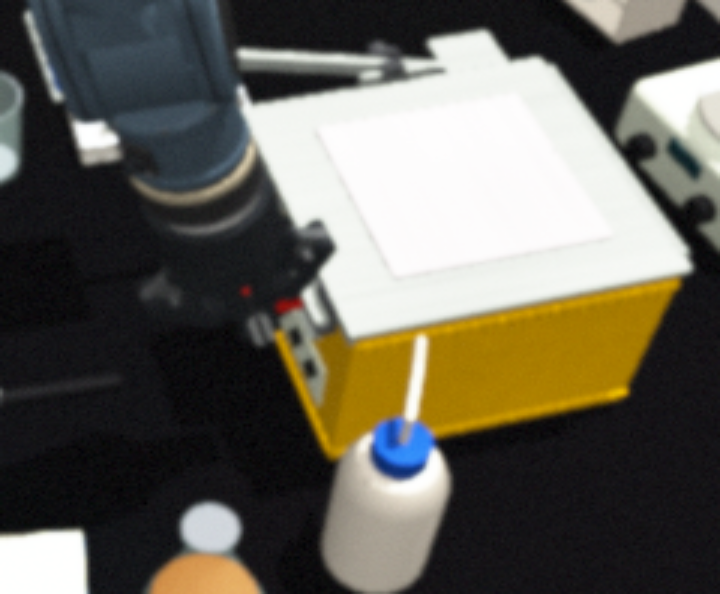

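View pics/wrist2.png

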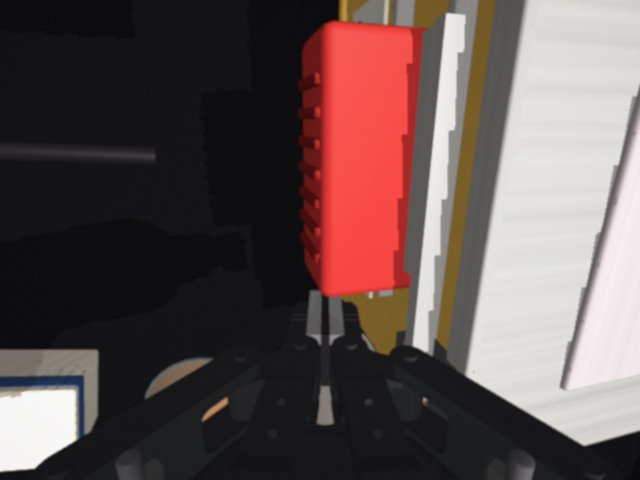

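Clear of everything, but the fingers sit near the grip's front edge, so I'll shift 8 mm towards the wall and then push along tool +x.

>>> arm_command(
  rows=[
    {"xyz":[0,4,1],"angular":[0,0,0]},
    {"xyz":[0,8,2],"angular":[0,0,0]},
    {"xyz":[3,8,2],"angular":[0,0,0]},
    {"xyz":[6,8,2],"angular":[0,0,0]},
    {"xyz":[10,8,2],"angular":[0,0,0]},
    {"xyz":[14,8,2],"angular":[0,0,0]},
    {"xyz":[18,8,2],"angular":[0,0,0]},
    {"xyz":[22,8,2],"angular":[0,0,0]},
    {"xyz":[26,8,2],"angular":[0,0,0]},
    {"xyz":[30,8,2],"angular":[0,0,0]},
  ],
)

```text
clock: 5.3
tool_pos: [0.5533, -0.0823, 0.1399]
tcp_rot: [2.182, 1.968, 0.258]
ft_force: [1.1, -3.4, -0.9]
grip_width: -0.0002
```

```bash
python3 - <<'E'
from h import *
from plant import readout,imaging
st=readout.sense();print(st["tool_pos"],st["ft_force"])
s=imaging.snapshot("wrist"); cv2.imwrite("pics/wrist3.png",s["frame"])
p=st["tool_pos"];print("bin a,b",p[0]*.9946-p[1]*.104,p[0]*.104+p[1]*.9946)
E
```

```text
[ 0.5532536  -0.0822512   0.13988464] [ 1.1370733  -3.39536845 -0.90569222]
bin a,b 0.5588201520640447 -0.024268667848805547
```

View pics/wrist3.png

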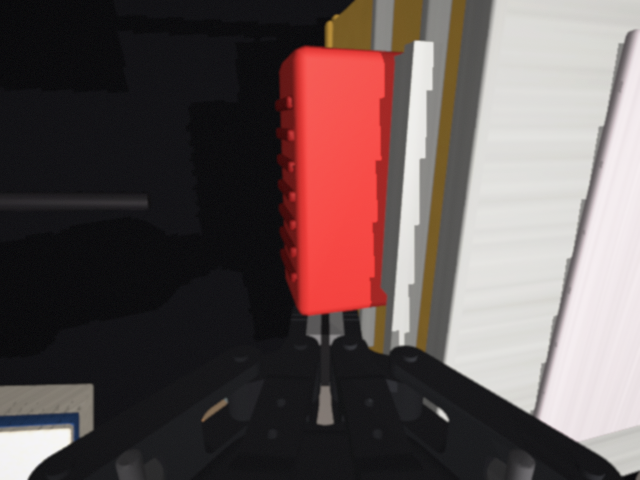

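The grip is against the fingers and sliding, at about 3.4 N. I'll carry on to the end stop.

>>> arm_command(
  rows=[
    {"xyz":[4,0,0],"angular":[0,0,0]},
    {"xyz":[8,0,0],"angular":[0,0,0]},
    {"xyz":[12,0,0],"angular":[0,0,0]},
    {"xyz":[16,0,0],"angular":[0,0,0]},
    {"xyz":[19,0,0],"angular":[0,0,0]},
    {"xyz":[22,0,0],"angular":[0,0,0]},
    {"xyz":[22,0,0],"angular":[0,0,0]},
  ],
)

```text
clock: 6.05
tool_pos: [0.5551, -0.0635, 0.1401]
tcp_rot: [2.181, 1.962, 0.248]
ft_force: [0.4, -12.4, -1.4]
grip_width: -0.0001
```

```bash
python3 - <<'E'
from plant import readout
st=readout.sense();print(st["tool_pos"],st["ft_force"])
p=st["tool_pos"];print("bin a,b",p[0]*.9946-p[1]*.104,p[0]*.104+p[1]*.9946)
E
```

```text
[ 0.55512296 -0.06348505  0.14010581] [  0.3814863  -12.37357784  -1.43939342]
bin a,b 0.5587277438672564 -0.005409437978731876
```

Force has risen to 12 N at the expected position, which suggests the end stop. One more small nudge to confirm, then back off and up.

>>> arm_command(
  rows=[
    {"xyz":[4,0,0],"angular":[0,0,0]},
    {"xyz":[6,0,0],"angular":[0,0,0]},
    {"xyz":[6,0,0],"angular":[0,0,0]},
    {"xyz":[6,0,0],"angular":[0,0,0]},
  ],
)

```text
clock: 6.45
tool_pos: [0.5551, -0.0634, 0.1403]
tcp_rot: [2.181, 1.951, 0.232]
ft_force: [-1.0, -16.6, -0.7]
grip_width: 0.0001
```

>>> arm_command(
  rows=[
    {"xyz":[-4,0,0],"angular":[0,0,0]},
    {"xyz":[-12,0,0],"angular":[0,0,0]},
    {"xyz":[-15,-3,-10],"angular":[0,0,0]},
    {"xyz":[-15,-12,-30],"angular":[0,0,0]},
    {"xyz":[-15,-18,-60],"angular":[0,0,0]},
    {"xyz":[-15,-24,-90],"angular":[0,0,0]},
    {"xyz":[-15,-32,-120],"angular":[0,0,0]},
    {"xyz":[-15,-40,-155],"angular":[0,0,0]},
    {"xyz":[-15,-48,-190],"angular":[0,0,0]},
    {"xyz":[-15,-48,-190],"angular":[0,0,0]},
  ],
)

```text
clock: 7.45
tool_pos: [0.4597, -0.0635, 0.3193]
tcp_rot: [2.173, 1.946, 0.241]
ft_force: [1.1, 0.0, 0.2]
grip_width: -0.0002
```

```bash
python3 - <<'E'
from h import *
from plant import readout,imaging
st=readout.sense();print(st)
p=st["tool_pos"];print("bin a,b",p[0]*.9946-p[1]*.104,p[0]*.104+p[1]*.9946)
for c in ("side","wrist","top"):
    s=imaging.snapshot(c); cv2.imwrite(f"pics/{c}4.png",s["frame"])
    if c in("side","top"):
        rc=(340,225,400,300) if c=="side" else (330,190,420,245)
        m=np.zeros((480,640),bool);m[rc[1]:rc[3],rc[0]:rc[2]]=1;m&=col(s,"red")
        P=pts(s,m);P=P[P[:,2]<.16]
        if len(P)>30:
            b=P[:,:2]@np.array([.104,.9946]);print(c,"lock bin-y",len(P),np.percentile(b,[1,3,97,99]))
E
```

```text
{'clock': 7.45, 'qpos': array([-0.30169639, -0.3669271 , -0.15158808,  1.51711427,  0.03038693,
        1.38332663]), 'qvel': array([ 0.00073416,  0.04347744, -0.07425076, -0.0683007 , -0.00232473,
        0.00249664]), 'effort': array([-5.25340426e-02, -1.87743187e+01,  3.20342731e+01, -1.42981756e+00,
        6.75584399e-02, -1.58953120e-02]), 'tool_pos': array([ 0.45965459, -0.06348636,  0.31927652]), 'tcp_rot': array([2.17287441, 1.94587843, 0.24121339]), 'ft_force': array([1.0641339 , 0.02149113, 0.19802282]), 'moment': array([ 0.07055843,  0.23937436, -0.02164085]), 'grip_width': -0.00017607811693996374}
bin a,b 0.4637750419753506 -0.015339460487247374
side lock bin-y 791 [0.00400551 0.00443    0.13468814 0.22983218]
top lock bin-y 590 [0.00426039 0.00549048 0.0916589  0.09342587]
```

View pics/side4.png

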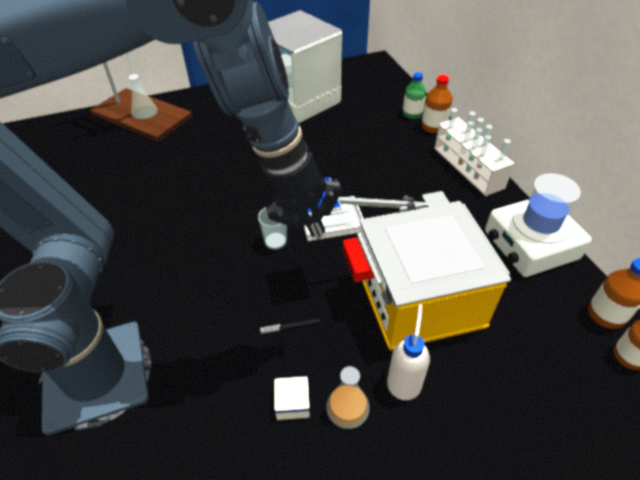

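```bash
python3 - <<'E'
import cv2,numpy as np
a=cv2.imread("pics/top0.png")[180:250,310:450];b=cv2.imread("pics/top4.png")[180:250,310:450]
cv2.imwrite("pics/cmp.png",cv2.resize(np.vstack([a,b]),None,fx=4,fy=4,interpolation=cv2.INTER_CUBIC))
E
```

```text
(no output)
```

View pics/cmp.png

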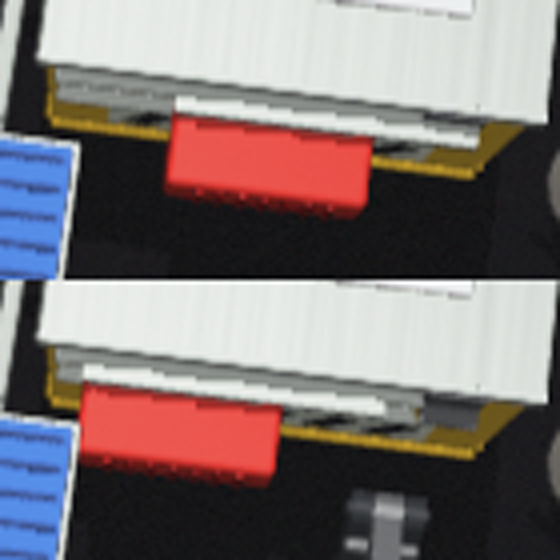

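View pics/wrist4.png

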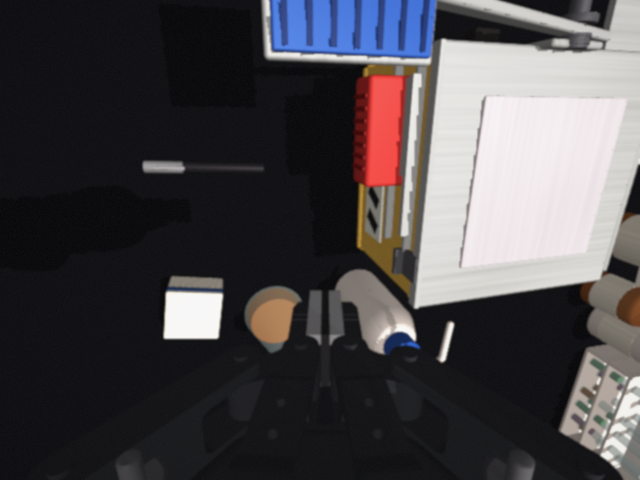

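Both cameras show the lock moved about 41 mm, and the hand met a hard stop (0.1 mm of travel for 4 N more). The pictures show the tongue has left the striker. Now on to the plate.

```bash
cat >> h.py <<'E'
def RT(t):
    z=np.array([np.sin(t)*.9946,-np.sin(t)*.104,-np.cos(t)]); y=np.array([np.cos(t)*.9946,-np.cos(t)*.104,np.sin(t)])
    return R.from_matrix(np.c_[np.cross(y,z),y,z])
def tcp(a,b,z,t): return binw(a-.017*np.sin(t),b,z+.017*np.cos(t))
def contact(th,push=0):  # plate centre at lever angle th, push (m) into the plate
    ph=np.arctan2(.067,.205)-th; r=np.hypot(.067,.205)
    a,z=.703-r*np.cos(ph),.184+r*np.sin(ph)
    return a+push*np.sin(th),z-push*np.cos(th)
E
python3 - <<'E'
from h import *
from plant import readout,imaging
st=readout.sense()
print(rel(tcp(.498,.138,.300,.1),RT(.1),st));print(rel(tcp(.498,.138,.259,.1),RT(.1),st))
E
```

```text
(array([153.6,  32.6,   0.6]), array([ 9.1,  1.2, -0.3]))
(array([154.4,  22.1,  40.2]), array([ 9.1,  1.2, -0.3]))
```

>>> arm_command(
  rows=[
    {"xyz":[25,5,0],"angular":[2,0,0]},
    {"xyz":[55,12,0],"angular":[5,0.5,0]},
    {"xyz":[85,20,0],"angular":[7,1,0]},
    {"xyz":[115,26,0],"angular":[9.1,1.2,-0.3]},
    {"xyz":[140,30,0],"angular":[9.1,1.2,-0.3]},
    {"xyz":[153.6,32.6,0.6],"angular":[9.1,1.2,-0.3]},
    {"xyz":[153.6,30,10],"angular":[9.1,1.2,-0.3]},
    {"xyz":[154,27,20],"angular":[9.1,1.2,-0.3]},
    {"xyz":[154.4,24,32],"angular":[9.1,1.2,-0.3]},
    {"xyz":[154.4,22.1,40],"angular":[9.1,1.2,-0.3]},
    {"xyz":[154.4,22.1,40],"angular":[9.1,1.2,-0.3]},
  ],
)

```text
clock: 8.7
tool_pos: [0.5067, 0.0848, 0.2738]
tcp_rot: [2.28, 2.052, 0.099]
ft_force: [-0.0, 0.2, 0.4]
grip_width: 0.0002
```

```bash
python3 - <<'E'
from h import *
from plant import readout,imaging
st=readout.sense();print(st["tool_pos"],st["ft_force"])
for c in ("side","wrist"):
    s=imaging.snapshot(c); f=s["frame"]
    if c=="side": f=cv2.resize(f[100:320,220:460],None,fx=3,fy=2.7)
    cv2.imwrite(f"pics/{c}5.png",f)
for th in (.05,.1,.15,.2,.25,.3,.35,.4,.45,.5,.55,.6,.65):
    a,z=contact(th,.006); t=.1+th*.85; print(th,*[x.tolist() for x in rel(tcp(a,.138,z,t),RT(t),st)])
E
```

```text
[0.50668517 0.08476608 0.27378832] [-0.02879036  0.17239297  0.40297209]
0.05 [1.0, -4.5, 22.0] [-2.6, 0.0, -0.1]
0.1 [1.0, -8.5, 32.2] [-5.0, 0.0, -0.1]
0.15 [1.0, -11.9, 42.6] [-7.5, 0.0, -0.1]
0.2 [1.0, -14.9, 53.2] [-9.9, 0.0, -0.1]
0.25 [1.0, -17.3, 63.8] [-12.3, 0.0, -0.1]
0.3 [1.0, -19.2, 74.6] [-14.8, 0.0, -0.1]
0.35 [1.0, -20.6, 85.5] [-17.2, 0.0, -0.1]
0.4 [1.0, -21.4, 96.4] [-19.6, 0.1, -0.1]
0.45 [1.0, -21.6, 107.4] [-22.1, 0.1, -0.1]
0.5 [1.1, -21.3, 118.3] [-24.5, 0.1, -0.1]
0.55 [1.1, -20.5, 129.2] [-27.0, 0.1, -0.1]
0.6 [1.1, -19.2, 140.1] [-29.4, 0.1, -0.1]
0.65 [1.1, -17.2, 150.8] [-31.8, 0.1, -0.1]
```

View pics/side5.png

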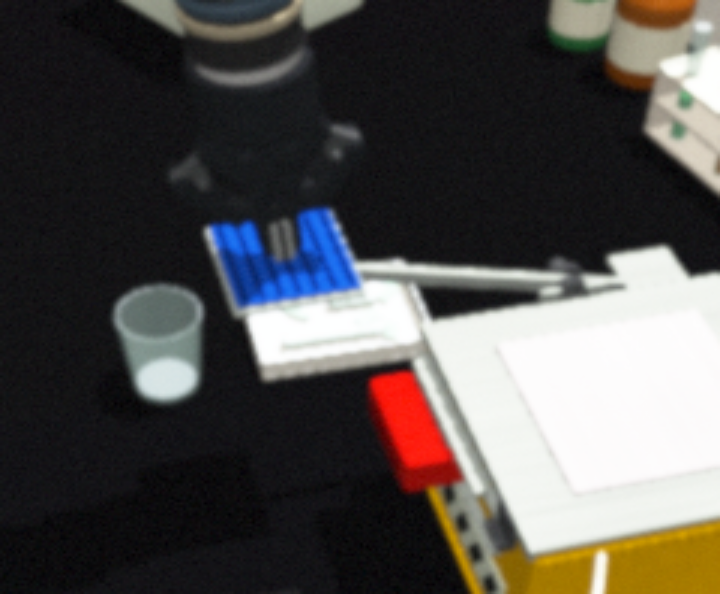

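View pics/wrist5.png

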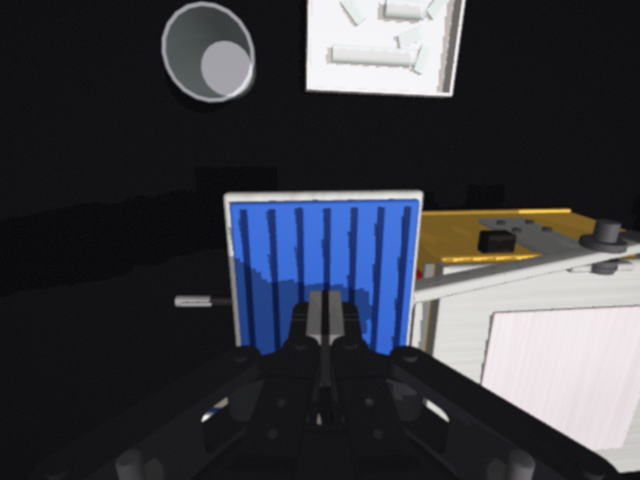

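The fingertips are over the plate's middle. I'll press along the arc, first part.

>>> arm_command(
  rows=[
    {"xyz":[1,-1,6],"angular":[0,0,0]},
    {"xyz":[1,-2,11],"angular":[-0.5,0,0]},
    {"xyz":[1,-3,16],"angular":[-1,0,0]},
    {"xyz":[1,-4.5,22],"angular":[-2.6,0,0]},
    {"xyz":[1,-6.5,27],"angular":[-4,0,0]},
    {"xyz":[1,-8.5,32],"angular":[-5,0,0]},
    {"xyz":[1,-10,37],"angular":[-6,0,0]},
    {"xyz":[1,-12,42.6],"angular":[-7.5,0,0]},
    {"xyz":[1,-13.5,48],"angular":[-8.7,0,0]},
    {"xyz":[1,-15,53],"angular":[-10,0,0]},
  ],
)

```text
clock: 9.8
tool_pos: [0.4966, 0.0873, 0.2251]
tcp_rot: [2.173, 1.957, 0.273]
ft_force: [-13.1, -0.0, 14.6]
grip_width: 0.0002
```

```bash
python3 - <<'E'
from h import *
from plant import readout,imaging
st=readout.sense();print(st["tool_pos"],st["ft_force"])
for c in ("side","wrist"):
    s=imaging.snapshot(c); f=s["frame"]
    if c=="side": f=cv2.resize(f[100:320,260:500],None,fx=3,fy=2.7)
    cv2.imwrite(f"pics/{c}6.png",f)
p=st["tool_pos"];print("bin a,b",p[0]*.9946-p[1]*.104,p[0]*.104+p[1]*.9946)
for th in (.2,.25,.3,.35,.4,.45,.5,.55,.6,.65):
    a,z=contact(th,.008); t=.1+th*.85; print(th,*[x.tolist() for x in rel(tcp(a,.138,z,t),RT(t),st)])
E
```

```text
[0.49658872 0.0872986  0.225119  ] [-13.05965126  -0.03536785  14.63129637]
bin a,b 0.48482808428617874 0.13847241062910387
0.2 [-0.5, -1.1, 7.6] [0.4, -0.0, -0.0]
0.25 [-0.5, -5.3, 17.7] [-2.0, -0.0, -0.0]
0.3 [-0.5, -9.0, 28.0] [-4.5, -0.0, -0.0]
0.35 [-0.5, -12.2, 38.5] [-6.9, -0.0, -0.0]
0.4 [-0.5, -14.8, 49.0] [-9.4, -0.0, -0.0]
0.45 [-0.5, -16.9, 59.8] [-11.8, -0.0, -0.0]
0.5 [-0.5, -18.5, 70.5] [-14.2, -0.0, -0.0]
0.55 [-0.5, -19.5, 81.4] [-16.7, -0.0, -0.0]
0.6 [-0.5, -20.0, 92.3] [-19.1, -0.0, -0.0]
0.65 [-0.5, -20.0, 103.2] [-21.5, -0.0, -0.0]
```

View pics/side6.png

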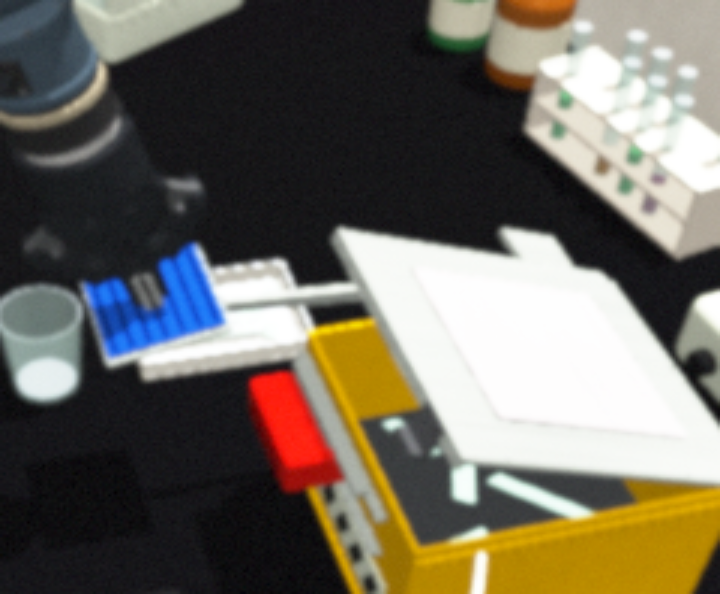

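View pics/wrist6.png

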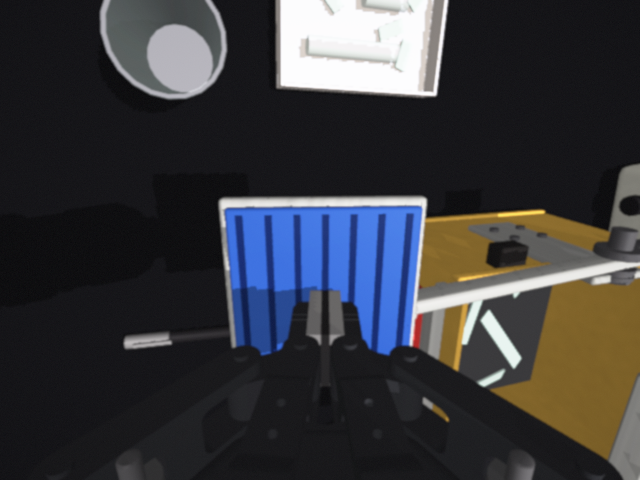

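The lid is rising and the fingers are on the mid-plate. There is some inward lateral force (13 N in x), so I'll bias about 3 mm outward and continue along the arc.

>>> arm_command(
  rows=[
    {"xyz":[0,-4,9],"angular":[0,0,0]},
    {"xyz":[0,-6.5,14],"angular":[-1,0,0]},
    {"xyz":[0,-8.5,19],"angular":[-2.3,0,0]},
    {"xyz":[0,-10.5,24],"angular":[-3.5,0,0]},
    {"xyz":[0,-12,29],"angular":[-4.7,0,0]},
    {"xyz":[0,-13.5,34],"angular":[-5.9,0,0]},
    {"xyz":[0,-15,39],"angular":[-7,0,0]},
    {"xyz":[0,-16.5,44],"angular":[-8.2,0,0]},
    {"xyz":[0,-18,49],"angular":[-9.4,0,0]},
    {"xyz":[0,-19,54],"angular":[-10.5,0,0]},
    {"xyz":[0,-20,59],"angular":[-11.6,0,0]},
    {"xyz":[0,-20.5,64],"angular":[-12.7,0,0]},
  ],
)

```text
clock: 11.1
tool_pos: [0.4952, 0.0875, 0.1598]
tcp_rot: [2.028, 1.826, 0.47]
ft_force: [-4.8, -1.0, 7.8]
grip_width: 0.0002
```

```bash
python3 - <<'E'
from h import *
from plant import readout,imaging
st=readout.sense();print(st["tool_pos"],st["ft_force"])
s=imaging.snapshot("wrist"); cv2.imwrite(f"pics/wrist7.png",s["frame"])
p=st["tool_pos"];print("bin a,b",p[0]*.9946-p[1]*.104,p[0]*.104+p[1]*.9946)
for th in (.4,.45,.5,.55,.6,.65,.7):
    a,z=contact(th,.008); t=.1+th*.85; print(th,*[x.tolist() for x in rel(tcp(a,.138,z,t),RT(t),st)])
E
```

```text
[0.49521966 0.08746621 0.15979207] [-4.777801   -0.96438435  7.79310424]
bin a,b 0.4834489912621391 0.13849673362883624
0.4 [-0.5, 7.3, -12.1] [3.7, 0.0, -0.0]
0.45 [-0.5, 2.8, -2.1] [1.2, 0.0, -0.0]
0.5 [-0.5, -1.2, 8.0] [-1.2, 0.0, -0.0]
0.55 [-0.5, -4.6, 18.4] [-3.7, 0.0, -0.0]
0.6 [-0.5, -7.5, 28.9] [-6.1, 0.0, -0.0]
0.65 [-0.5, -9.9, 39.5] [-8.5, 0.0, -0.0]
0.7 [-0.5, -11.8, 50.2] [-11.0, 0.0, -0.0]
```

View pics/wrist7.png

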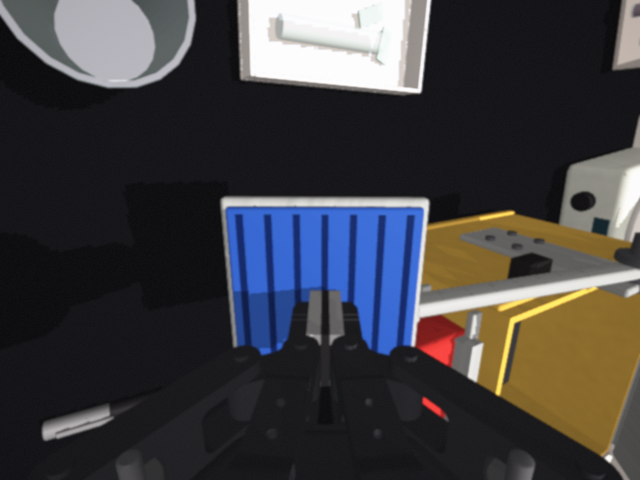

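>>> arm_command(
  rows=[
    {"xyz":[0,-2,7],"angular":[-1,0,0]},
    {"xyz":[0,-3.5,12],"angular":[-2,0,0]},
    {"xyz":[0,-5,17],"angular":[-3.2,0,0]},
    {"xyz":[0,-6.5,22],"angular":[-4.4,0,0]},
    {"xyz":[0,-8,27],"angular":[-5.6,0,0]},
    {"xyz":[0,-9,32],"angular":[-6.8,0,0]},
    {"xyz":[0,-10,36],"angular":[-7.7,0,0]},
    {"xyz":[0,-11,40],"angular":[-8.5,0,0]},
    {"xyz":[0,-11.5,43],"angular":[-8.5,0,0]},
    {"xyz":[0,-11.5,46],"angular":[-8.5,0,0]},
    {"xyz":[0,-11.5,46],"angular":[-8.5,0,0]},
  ],
)

```text
clock: 12.25
tool_pos: [0.5052, 0.0866, 0.1174]
tcp_rot: [1.928, 1.739, 0.585]
ft_force: [-49.3, -0.1, 37.9]
grip_width: 0.0001
```

```bash
cat > chk.py <<'E'
from h import *
from plant import readout,imaging
import sys
st=readout.sense();print(st["clock"],st["tool_pos"],st["ft_force"])
p=st["tool_pos"];print("bin a,b",p[0]*.9946-p[1]*.104,p[0]*.104+p[1]*.9946)
R0=R.from_rotvec(st["tcp_rot"]);t=p+R0.apply([0,0,.017]);a=t[0]*.9946-t[1]*.104
print("tip a,z",a,t[2],"lever est",np.arctan2(.067,.205)-np.arctan2(t[2]-.184,.703-a))
s=imaging.snapshot("top");cv2.imwrite(f"pics/top{sys.argv[1]}.png",s["frame"])
s=imaging.snapshot("side");cv2.imwrite(f"pics/side{sys.argv[1]}.png",s["frame"])
m=np.zeros((480,640),bool);m[150:330,270:400]=1;m&=col(s,"blue");P=pts(s,m)
P=P[(P[:,1]>.02)&(P[:,1]<.15)&(P[:,0]>.4)&(P[:,0]<.6)&(P[:,2]>.05)]
if len(P)>100:
    a=P[:,:2]@np.array([.9946,-.104]); k=np.polyfit(a,P[:,2],1); k=np.polyfit(a[abs(np.polyval(k,a)-P[:,2])<.01],P[:,2][abs(np.polyval(k,a)-P[:,2])<.01],1)
    print("plate tilt",np.arctan(k[0]),len(P))
# lid plane
A=pts(s,np.ones((480,640),bool)); a=A[:,:2]@np.array([.9946,-.104]); b=A[:,:2]@np.array([.104,.9946])
L=(a>.7)&(a<.80)&(b>-.07)&(b<.09)&(A[:,2]>.2)&(A[:,2]<.4)
if L.sum()>100:
    k=np.polyfit(a[L],A[L,2],1); print("lid angle",-np.arctan(k[0]),L.sum())
E
python3 chk.py 8
```

```text
12.25 [0.50522389 0.08662952 0.11735951] [-49.34940516  -0.1440749   37.94441687]
bin a,b 0.4934862068865426 0.1387050089028887
tip a,z 0.5037835567147158 0.10383290789812222 lever est 0.6984694959197897
plate tilt 0.6931671162730454 759
lid angle 1.0067568072612585 142
```

View pics/side8.png

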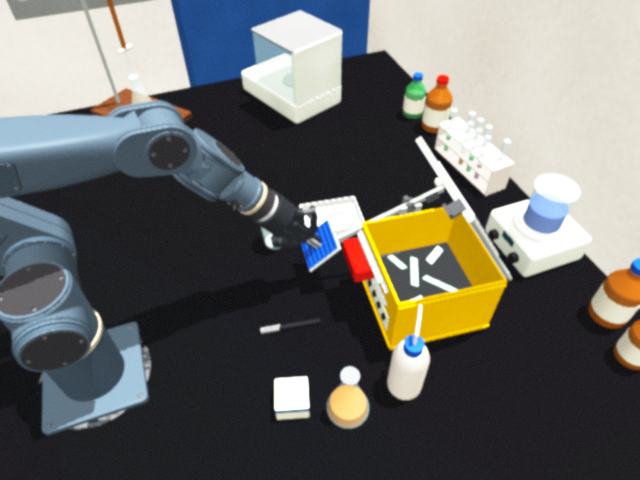

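The lid stands wide open and the plate is at its stop, but pressing at about 60 N. I'll ease it to a moderate hold.

>>> arm_command(
  rows=[
    {"xyz":[0,-1,5],"angular":[0,0,0]},
    {"xyz":[0,-1,4],"angular":[0,0,0]},
    {"xyz":[0,-1,4],"angular":[0,0,0]},
    {"xyz":[0,-1,4],"angular":[0,0,0]},
  ],
)

```text
clock: 12.75
tool_pos: [0.505, 0.0867, 0.118]
tcp_rot: [1.927, 1.74, 0.582]
ft_force: [-47.1, -0.8, 35.7]
grip_width: 0.0004
```

```bash
python3 chk.py 9
```

```text
12.75 [0.50497137 0.08667496 0.11803262] [-47.10022751  -0.79067186  35.68315892]
bin a,b 0.4932303264007663 0.1387239389633858
tip a,z 0.5035105842338097 0.10449306126487605 lever est 0.6951431405110966
plate tilt 0.6884732286529639 761
lid angle 1.0045256097929536 136
```

View pics/top9.png

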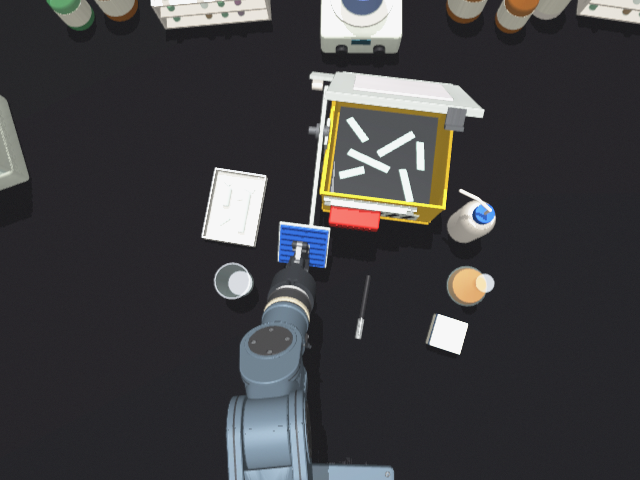

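>>> arm_command(
  rows=[
    {"xyz":[0,-1,3],"angular":[0,0,0]},
    {"xyz":[0,-1.5,2],"angular":[0,0,0]},
    {"xyz":[0,-1.5,1],"angular":[0,0,0]},
    {"xyz":[0,-1.5,1],"angular":[0,0,0]},
    {"xyz":[0,-1.5,1],"angular":[0,0,0]},
  ],
)

```text
clock: 13.35
tool_pos: [0.5038, 0.0868, 0.1206]
tcp_rot: [1.925, 1.74, 0.581]
ft_force: [-34.0, -0.5, 25.8]
grip_width: -0.0003
```

```bash
python3 chk.py 10
```

```text
13.35 [0.50375893 0.08677678 0.12059917] [-33.99632753  -0.49277874  25.75863531]
bin a,b 0.4920138489345404 0.13869911651368338
tip a,z 0.5023123837982064 0.10707357929217108 lever est 0.6819253859944128
plate tilt 0.6761897300470555 761
lid angle 0.9944762642092747 146
```

>>> arm_command(
  rows=[
    {"xyz":[0,-1,0.5],"angular":[0,0,0]},
    {"xyz":[0,-1,0.5],"angular":[0,0,0]},
    {"xyz":[0,-1,0.5],"angular":[0,0,0]},
    {"xyz":[0,-1,0.5],"angular":[0,0,0]},
    {"xyz":[0,-1,0.5],"angular":[0,0,0]},
    {"xyz":[0,-1,0.5],"angular":[0,0,0]},
  ],
)

```text
clock: 14.05
tool_pos: [0.5029, 0.0869, 0.1229]
tcp_rot: [1.923, 1.739, 0.581]
ft_force: [-25.0, 0.4, 19.5]
grip_width: -0.0001
```

```bash
python3 chk.py 11; python3 - <<'E'
from h import *
from plant import readout,imaging
s=imaging.snapshot("top"); z=dict(np.load("top0.npz"))
m=np.zeros((480,640),bool);m[195:245,315:420]=1;m&=col(s,"red");P=pts(s,m);b=P[:,:2]@np.array([.104,.9946])
print("lock bin-y",np.percentile(b,[1,99]), "was -.0369,.0529")
for n,rc,h in (("wash",(440,185,505,250),.1),("flask",(440,260,500,310),.01),("pen",(350,270,375,345),.003),("carton",(420,310,475,360),.01),("beaker",(205,255,260,305),.01),("tray",(195,160,264,250),.005)):
    o=[]
    for q in (z,s):
        m=np.zeros((480,640),bool); m[rc[1]:rc[3],rc[0]:rc[2]]=1
        P=pts(q,m);P=P[(P[:,2]>h)&(P[:,2]<.21)]; o.append(np.median(P,0))
    print(n,((o[1]-o[0])*1000).round(1))
st=readout.sense();print(st["clock"],st["tool_pos"],st["ft_force"])
E
```

```text
14.05 [0.50288295 0.08686732 0.12287607] [-24.96105778   0.39955932  19.53363306]
bin a,b 0.49113318390987504 0.1386980645140644
tip a,z 0.501450327968415 0.1093647145861538 lever est 0.6705355790091247
plate tilt 0.6625007887884364 773
lid angle 0.9922401892494324 156
lock bin-y [0.0035928 0.0995859] was -.0369,.0529
wash [-0.5 -0.6 -2.6]
flask [-0.4  0.   1. ]
pen [-1.   0.1 -0.4]
carton [ 0.1 -0.  -0.1]
beaker [-0.   0.   0.3]
tray [ 1.1 -0.6 -0.1]
14.2 [0.50283549 0.08687912 0.12280658] [-25.21746584  -0.76900276  18.77256878]
```

```bash
python3 -c "
from plant import r
print(r.sign_off())"
```

```text
the job is handed in; nothing more can be done
None
```

The bin is open and I handed the job in at about 14 s, with the shut fingertips still holding the blue plate down. The sign-off gives no verdict.

- **Lock:** I pushed the red lock until it met a hard stop, where 4 N more push moved it only 0.1 mm. The cameras measured about 41 mm of travel. That is above the 37 mm needed but short of the nominal 45 mm, and I did not resolve the difference.
- **Lever and lid:** I pressed the plate down along its arc to the stop. The last check gave about 0.66 to 0.67 rad on the lever and about 0.99 rad on the lid.
- **Holding force:** The press reached about 62 N at the stop, so I eased it. The last two readings were steady at about 31 N.
- **Loose things:** In the top view, the beaker, flask, wash bottle, pen, tray and carton had each shifted less than 3 mm, which is within measurement noise.

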